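# Grease the antenna rotator and keep the gun on

## Task

The antenna rotator on the bench is due for greasing. First open its relief cap: press the sprung cap down, turn it clockwise (seen from above) to its stop, and let it pop back up there. Then take the grease gun out of its holder, set its coupler squarely on the tilted nipple and press along the nipple until it snaps fully home; finish while still holding the gun pressed home against its spring, and leave the wrench, bearing and handheld radio where they lie.

Things in the scene. Friction and masses are not known exactly. Their poses are not given: they have to be found in the camera images.
- rotator: Antenna rotator gearbox, bolted down: steel base plate 200 x 230 x 12 mm under a cast aluminium box 170 (x) x 200 (y) mm whose top is 70 mm above the bench; a bolted round flange (40 mm radius, centred 35 mm along x and -5 mm along y) stands up to 92 mm high. Origin: centre of the underside. Its x axis points away from the robot at yaw 0.
- nipple: Button-head grease nipple on a tilted boss 20 mm to -x and 60 mm to -y of the gearbox centre, rigid. Head 16 mm diameter, 8 mm thick, on an 11 mm neck; 22 mm hexagon 16 mm below the top; boss 34 mm diameter 26 mm below the top. Origin: centre of the head's top face, 115 mm above the bench. z axis: outwards along the nipple, leaning 30 degrees from vertical towards the gearbox's -y; x axis level.
- relief_grip (a point): Relief cap on the gearbox top (20 mm to -x, 65 mm to +y of its centre): dark steel disc 46 mm diameter, its top 90 mm above the bench, with an upright grip bar 44 mm long, 12 mm thick, reaching 114 mm above the bench. The point is on the turning axis, 10 mm below the top of the bar; x axis along the bar, z up.
- relief_press (a joint): How far the relief cap is pushed down, m: 0 up, 0.006 fully down; a spring returns it (about 3 N at first, 6 N fully down).
- relief (a joint): How far the relief cap is turned, rad, growing clockwise seen from above: 0 closed, 1.3 open at its stop. A lug inside blocks turning beyond about 0.2 unless the cap is pressed down more than 0.0035 m; from about 1.15 on it is free to pop up again, and so locks open.
- holder: Dark steel holder fixed to the bench: foot 90 mm in diameter, open cup 54 mm outside and 38 mm inside diameter, rim 56 mm above the bench. The gun stands upright in it, coupler down. Origin: centre of the underside.
- gun: Push-type grease gun, loose, round, 112 mm long, 0.2 to 0.5 kg. Origin: centre of the coupler's mouth with the spring relaxed (22 mm above the bench in the holder); z axis: along the gun to its rear end. Steel barrel 32 mm diameter, z = 41 to 104 mm; black end cap of the same diameter, 104 to 112 mm; collar 50 mm diameter, 34 to 41 mm, by which it hangs on the holder's rim.
- coupler_seat (a point): Seat at the bottom of the gun's coupler, on its axis. The coupler is a steel cup of 30 mm outside diameter, bore 19.6 mm diameter and 10 mm deep, at the nose of the gun; the seat is 10 mm from its mouth. z axis: along the gun to its rear. The nipple's head goes into the bore until its top meets the seat.
- coupler (a joint): How far the coupler is pushed back into the barrel, m: 0 relaxed, 0.010 hard limit. A spring pushes it out: about 6 N at first, 12 N at 0.0015, then it gives way and snaps through (8 N at 0.004, 3 N at 0.006); fully home from 0.0075 (8 N) to the limit (9.5 N). Let go, it springs back out.
- tray: Clear plastic parts tray fixed to the bench, 120 x 90 x 45 mm, with bolts in it. Origin: centre of the underside. Tray and holder may be on either side.
- wrench: Steel open-end wrench, 180 mm long, lying loose across the bench between the robot and the gearbox. Not to be moved.
- bearing: Steel bearing ring, 62 mm diameter, 16 mm high, lying loose beside and beyond the gearbox. Origin: centre of the underside. Not to be moved.
- radio: Black handheld radio, 110 x 56 x 32 mm with a 100 mm stub aerial, lying loose beside and beyond the gearbox. Origin: centre of the underside of its case. Not to be moved.
Things that resemble listed ones, but are neither listed nor needed, are in the scene too. Of the things like the gun, leave any that is green; of the rest the larger one is meant. What is shaped like the holder but orange is not meant.

How it is judged:
By the outcome, as a careful person would: the job done as asked, in the order asked, and still so for the second after the job is handed in, while the arm keeps its last pose, push and grip.
It also fails if it takes over 58 s, if anything falls off the work surface, if the arm or the gripper's body presses on something with over 40 N, if the wrist force passes 120 N, or if a joint passes its speed limit or range.

## Robot

A 6-joint arm with a two-finger parallel gripper is mounted at the origin on the work surface. World frame = base frame: x ahead of the robot, y to its left, z up, the work surface at z = 0. Lengths are in m, angles in rad, forces in N, time in s.
With the tool pointing down it reaches from about 0.35 to 0.85 m from the base axis. Payload 8.1 kg.
Tool frame: the origin (TCP) lies between the finger pads; the fingertips stand 14 mm ahead of it and the grasp point (between the pads) lies 5 mm behind it (robot.tcp_to_tips is the z of the fingertips in the tool frame, in m); z points along the fingers, y is the line along which they close (so a half turn about z gives the same grasp; the last joint's range is limited). The gripper opens to 93 mm and grips with 3 to 60 N. Pads are 15 mm wide; open, the fingers measure 128 mm over their backs; the gripper's body (75 mm by 188 mm) begins 65 mm behind the grasp point.
Start: joints at [-1.348, 0.13, 1.488, -0, 1.523, -0.085], TCP at [0.182, -0.572, 0.233] pointing down, gripper open.
Joint ranges: [-2.96, 2.96], [-0.89, 2.26], [0.02, 2.5], [-1.34, 4.48], [0, 2.73], [-2.66, 2.66]. Speed limits (rad/s): [2.39, 2.39, 2.79, 3.14, 3.14, 3.14].

## Interface

Orientations are given as a rotation vector (axis times angle).
In Python, from plant import sensors, read_camera, robot gives the robot as it stands.
- The arm moves only by the shell command python3 -m inch 'ROWS' [FORCE]. ROWS is a JSON list that holds a single list of rows (three levels of brackets), with 1 to 20 rows, each of 5 numbers: the finger opening in m, then dx, dy, dz in shares of the most that a row can go, 1 being 50 mm, then a turn about the tool's z in shares of 2 pi rad (1.0 is 2 pi rad); each row shifts and turns the commanded pose from where the row before left it, along the tool's axes as they then stand; what a row does not reach is not made up. A row lasts 1/10 s, in which the tool goes at most 0.05 m and 0.15 rad, less where a joint would pass 70% of its speed; a pose out of reach is approached as far as the arm can. The fingers move at their own pace and stop on an object; FORCE is the grip in N (left out, the last holds). Time passes only in rows, so rows that do not move let the fingers close. It prints the time, the measured TCP pose, the force, the opening and the grip force at its end. Input that does not fit is refused with a message, and nothing moves.
- sensors.read_state(): the state, without advancing time (a new reading comes with each control period).
- read_camera(name): name is "scene" or "top"; returns a dict with "image" (384x512x3 uint8, red, green, blue), "depth" (384x512 float32, m along the optical axis (not along the pixel's ray), 0 where there is no reading), "fx", "fy", "cx", "cy" (pixels), "R" (3x3) and "t" (3): a world point X has camera coordinates R X + t. Camera axes: x right, y down, z forward; pixel columns grow to the right and rows downward; lengths in m; the calibration is good to about 2 mm. A picture is of the moment at which its call begins.
- robot.close_job(): hands the job in; it is judged then, once.
The state is a dict: "t": time; "q": joint angles; "dq": joint speeds; "joint_torque": joint torques, N m; "tool_pos": TCP position; "orientation": TCP orientation; "force": force on the tool from outside, world axes, zero at the start; "wrist_torque": the same for the moment, N m; "opening": finger opening in m; "gripper_force": force on a finger pad.
Only numpy, scipy, OpenCV 4.12 (cv2) and the standard library are available. Lean on these libraries where they do the work, as an engineer would, in place of code of your own. Each camera call takes 0.05 s, during which the arm holds its last target. There are 200 camera calls.

## Working session

There is one attempt and no reset: what is moved stays moved. The work goes in short steps, Python scripts to look and compute and a shell command to move; the robot and the scene stay as the last step left them, time stands still between calls to the robot, and variables do not carry over. Pictures are saved under pics/ and viewed, at most 10 in all, crops included, and the job is handed in when it is done.

```bash
ls; mkdir -p pics; cat > h.py <<'E'
import numpy as np, cv2
from plant import sensors, read_camera, robot
def snap(n,save=None):
    c=read_camera(n)
    if save: cv2.imwrite('pics/'+save,c['image'][:,:,::-1])
    return c
def cloud(c):
    d=c['depth']; v,u=np.mgrid[:d.shape[0],:d.shape[1]]
    P=np.stack([(u-c['cx'])/c['fx']*d,(v-c['cy'])/c['fy']*d,d],-1)
    return (P-c['t'])@c['R']
E
python3 - <<'E'
from h import *
for n in('scene','top'):
    c=snap(n,n+'0.png'); np.savez(n+'0.npz',**c); print(n,c['fx'],c['R'].round(3).tolist(),c['t'])
print(sensors.read_state())
E
```

```text
pics
scene 390.72637738572047 [[-0.337, 0.942, -0.011], [0.629, 0.216, -0.747], [-0.701, -0.258, -0.665]] [ 0.23384044 -0.2808029   1.55890175]
top 420.90913951179647 [[0.003, -1.0, -0.03], [-0.999, -0.002, -0.054], [0.054, 0.03, -0.998]] [-0.03633771  0.55850494  1.03949448]
{'t': 0.1, 'q': array([-1.34839116e+00,  1.31093341e-01,  1.48916277e+00,  1.78774641e-05,
        1.52302659e+00, -8.54216128e-02]), 'dq': array([ 0.00047002, -0.00137946, -0.00177423, -0.00045065, -0.0013668 ,
        0.00195885]), 'joint_torque': array([ 8.33464583e-04, -5.61336851e+01, -4.93098414e+01,  7.70995463e-02,
        2.91285489e-02, -2.20610269e-05]), 'tool_pos': array([ 0.18169798, -0.57130473,  0.23169193]), 'orientation': array([-3.10278778e+00, -4.81366319e-01,  1.53619279e-04]), 'force': array([0.7436097 , 0.68720263, 0.01371238]), 'wrist_torque': array([-0.01057259, -0.04089817, -0.04317648]), 'gripper_force': 0.0, 'opening': 0.09318972974613858}
```

View pics/scene0.png

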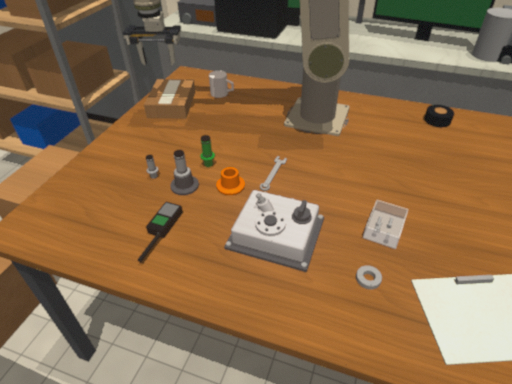

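View pics/top0.png

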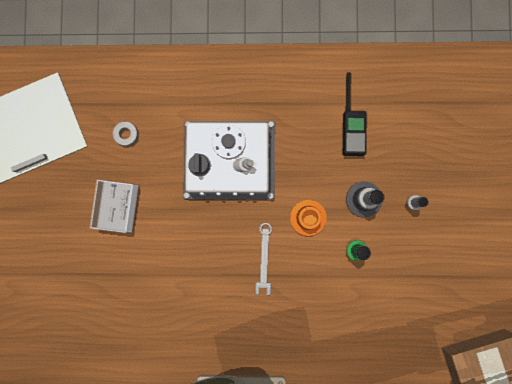

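The gun stands in the dark holder at top (370,198) / scene (182,170). The nipple is at top (245,165), the relief cap at (199,164) and the gearbox at (228,160). The green gun (358,250), the small one (418,202) and the orange holder (309,217) are decoys. The wrench is at (264,258).

```bash
python3 - <<'E'
from h import *
for n in('scene','top'):
    c=dict(np.load(n+'0.npz')); W=cloud(c); np.save(n+'W.npy',W)
    z=W[...,2]; ok=c['depth']>0
    def st(name,m):
        p=W[m&ok]; 
        if len(p)<3: print(n,name,'few',len(p)); return
        r=cv2.minAreaRect(p[:,:2].astype(np.float32)*1000)
        print(n,name,len(p),'mean',p.mean(0).round(4),'med',np.median(p,0).round(4),'rect',np.round(r[0],1),np.round(r[1],1),round(r[2],1))
    box=lambda u0,u1,v0,v1:np.pad(np.ones((v1-v0,u1-u0),bool),((v0,384-v1),(u0,512-u1)))
    R=box(178,280,115,205) if n=='top' else box(222,328,185,270)
    G=box(340,392,175,222) if n=='top' else box(165,202,143,197)
    st('boxtop',R&(abs(z-.07)<.006)); st('plate',R&(abs(z-.012)<.005))
    st('base+',R&(z>.006))
    st('flange',R&(abs(z-.092)<.004)); 
    C=box(186,214,148,180) if n=='top' else box(290,315,196,226)
    st('bar',C&(z>.1)); st('disc',C&(z>.084)&(z<.096))
    N=box(230,262,150,178) if n=='top' else box(252,276,190,215)
    st('nip>100',N&(z>.103)); st('nip',N&(z>.08))
    print('max z nip',z[N].max(),'bar',z[C].max(),'gun',z[G].max())
    st('gunrear',G&(z>.122)); st('gunbarrel',G&(z>.07)&(z<.12)); st('collar',G&(z>.055)&(z<.066)); st('foot',G&(z>.004)&(z<.02))
    im=c['image']
    crop={'top':im[110:215,175:400],'scene':im[140:270,140:330]}[n]
    cv2.imwrite(f'pics/{n}c.png',cv2.resize(crop[:,:,::-1],None,fx=3.5,fy=3.5,interpolation=cv2.INTER_CUBIC))
E
```

```text
scene boxtop 2322 mean [0.6555 0.0373 0.0686] med [0.6593 0.0464 0.0685] rect [645.4  33.2] [197.7 171.2] 89.7
scene plate 1034 mean [0.6818 0.042  0.0108] med [0.7271 0.0669 0.0107] rect [609.2 -19.6] [334.5 275.3] 89.8
scene base+ 5426 mean [0.6719 0.0393 0.0552] med [0.6865 0.0437 0.0674] rect [606.4 -19.6] [334.9 280.6] 89.7
scene flange 223 mean [0.6511 0.0432 0.0906] med [0.642  0.0303 0.0903] rect [628.1  48.4] [ 98.2 127.9] 34.1
scene bar 75 mean [0.6285 0.0983 0.1101] med [0.6311 0.0986 0.1114] rect [625.6  98. ] [43.2 11.8] 1.2
scene disc 131 mean [0.6298 0.0991 0.0884] med [0.6302 0.1032 0.0883] rect [627.3  97.8] [43.2 42.5] 13.6
scene nip>100 37 mean [ 0.626  -0.0223  0.1102] med [ 0.6268 -0.0226  0.1112] rect [624.3 -22.3] [22.1 15.2] 86.1
scene nip 205 mean [ 0.6341 -0.0057  0.0933] med [ 0.6321 -0.006   0.0919] rect [639.3   0.8] [68.6 41.1] 33.5
max z nip 0.8290016000496137 bar 0.8290016000496137 gun 0.8290016000496137
scene gunrear 81 mean [ 0.5499 -0.3036  0.1299] med [ 0.5505 -0.3031  0.1308] rect [ 548.2 -305.2] [27.5 30.3] 67.3
scene gunbarrel 137 mean [ 0.5555 
[... 1006 characters left out ...]
0.623  -0.0192  0.114 ] rect [622.8 -15. ] [31.  15.8] 85.1
top nip 281 mean [ 0.6298 -0.0023  0.0952] med [ 0.6268 -0.0019  0.094 ] rect [634.1   2.8] [65.2 40.5] 42.0
max z nip 1.0665505085113576 bar 1.0665505085113576 gun 1.0665505085113576
top gunrear 184 mean [ 0.546  -0.3027  0.1336] med [ 0.5452 -0.302   0.1344] rect [ 546.3 -303.2] [30.8 31.2] 47.4
top gunbarrel 69 mean [ 0.5438 -0.2927  0.0922] med [ 0.543  -0.2912  0.0932] rect [ 545.5 -296. ] [31.7 15.1] 5.8
top collar 173 mean [ 0.5444 -0.2949  0.0621] med [ 0.5434 -0.2923  0.0631] rect [ 545.6 -300.3] [52.6 43.8] 7.4
top foot 569 mean [ 0.5448 -0.297   0.01  ] med [ 0.5383 -0.2909  0.0102] rect [ 548.6 -308.9] [127.6 116.2] 89.7
```

View pics/topc.png

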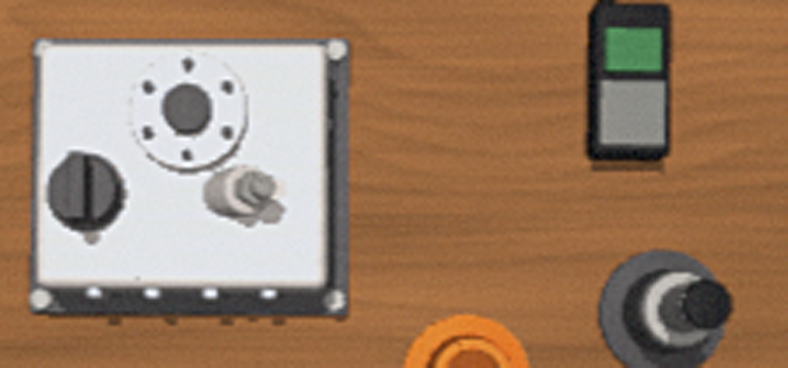

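View pics/scenec.png

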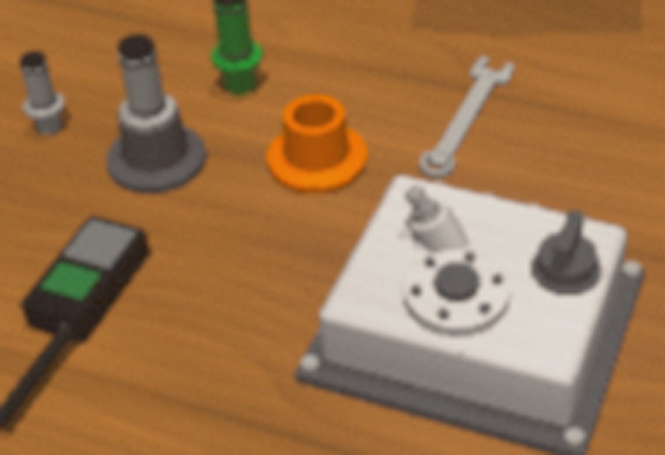

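The gearbox yaw is about 0. Both views agree to about 3 mm: cap axis (0.625,0.0985), bar along x, nipple near (0.624,-0.025,0.115), gun (0.547,-0.303) with its top at about 0.134. The rows can't tilt the tool, so the gun has to be pivoted between the pads about their closing line (world x), with the holder cup as the lever.

First I work out the tool axes for the cap.

```bash
cat >> h.py <<'E'
from scipy.spatial.transform import Rotation as Ro
def tool():
    s=sensors.read_state(); return s,s['tool_pos'],Ro.from_rotvec(s['orientation']).as_matrix()
def to(target):
    s,p,R=tool(); d=R.T@(np.array(target)-p)
    print('t',round(s['t'],2),'pos',p.round(4),'d_tool',d.round(4),'q',s['q'].round(3),'F',s['force'].round(1),'op',round(s['opening'],4)); print('toolx',R[:,0].round(3),'tooly',R[:,1].round(3),'toolz',R[:,2].round(4))
E
python3 -c "
from h import *
to([.625,.0985,.15])"
```

```text
t 0.1 pos [ 0.1817 -0.5713  0.2317] d_tool [ 0.6254 -0.5039  0.0826] q [-1.348  0.131  1.489  0.     1.523 -0.085] F [0.7 0.7 0. ] op 0.0932
toolx [0.953 0.303 0.   ] tooly [ 0.303 -0.953 -0.002] toolz [-4.0e-04  1.7e-03 -1.0e+00]
```

Careful with the scale: shifts go in shares of 50 mm and turns go in shares of 2 pi rad. That gives: -0.15 rad / 6.2832 = -0.0239.

```bash
python3 -m inch '[[[0.045, 0, 0, 0, -0.0239], [0.045, 0, 0, 0, -0.0239], [0.045, 0, 0, 0, -0.0239], [0.045, 0, 0, 0, -0.0239], [0.045, 0, 0, 0, -0.0239], [0.045, 0, 0, 0, -0.0239], [0.045, 0, 0, 0, -0.0239], [0.045, 0, 0, 0, -0.0239], [0.045, 0, 0, 0, -0.01]]]' 20
python3 -m inch '[[[0.045, 0.6, 0.4, 0, 0], [0.045, 0.8, 0.52, 0, 0], [0.045, 0.8, 0.52, 0, 0], [0.045, 0.8, 0.52, 0, 0], [0.045, 0.8, 0.52, 0, 0], [0.045, 0.8, 0.52, 0, 0], [0.045, 0.8, 0.52, 0, 0], [0.045, 0.8, 0.52, 0, 0], [0.045, 0.8, 0.52, 0, 0], [0.045, 0.8, 0.52, 0, 0], [0.045, 0.8, 0.52, 0, 0], [0.045, 0.8, 0.52, 0, 0], [0.045, 0.8, 0.52, 0, 0], [0.045, 0.8, 0.52, 0, 0], [0.045, 0.8, 0.52, 0, 0], [0.045, 0.8, 0.52, 0, 0], [0.045, 0.6, 0.5, 0, 0], [0.045, 0.2, 0.16, 0, 0]]]'
python3 -c "
from h import *
to([.625,.0985,.15])"
```

```text
t: 1.0
tool_pos: [0.1817, -0.5715, 0.232]
orientation: [-2.214, -2.227, -0.001]
force: [-0.5, 1.1, -0.1]
opening: 0.0446
gripper_force: 0.0
t: 2.8
tool_pos: [0.6256, 0.1015, 0.2315]
orientation: [-2.217, -2.224, 0.0]
force: [-0.6, -0.4, -0.3]
opening: 0.0452
gripper_force: 0.0
t 2.8 pos [0.6256 0.1015 0.2315] d_tool [-0.003  -0.0006  0.0815] q [7.900e-02 2.230e-01 1.387e+00 1.000e-03 1.533e+00 7.600e-02] F [-0.6 -0.4 -0.3] op 0.0452
toolx [-0.003  1.     0.001] tooly [ 1.     0.003 -0.001] toolz [-1.1e-03  7.0e-04 -1.0e+00]
```

To row units: 0.008 m is 0.16, 0.005 m is 0.1, -0.15 rad / 6.2832 = -0.0239.

```bash
python3 -m inch '[[[0.045, -0.06, -0.012, 0.1, -0.0239], [0.045, 0, 0, 0.16, -0.0239], [0.045, 0, 0, 0.16, -0.0239], [0.045, 0, 0, 0.16, -0.0239], [0.045, 0, 0, 0.16, -0.0239], [0.045, 0, 0, 0.16, -0.0239], [0.045, 0, 0, 0.16, -0.0239], [0.045, 0, 0, 0.16, -0.0239], [0.045, 0, 0, 0.16, -0.0239], [0.045, 0, 0, 0.16, -0.0239], [0.045, 0, 0, 0.1, -0.0135], [0.045, 0, 0, 0, 0]]]'
python3 - <<'E'
from h import *
to([.625,.0985,.108])
c=snap('scene','cap1.png'); im=c['image'][150:280,220:350]
cv2.imwrite('pics/cap1c.png',cv2.resize(im[:,:,::-1],None,fx=4,fy=4,interpolation=cv2.INTER_CUBIC))
E
```

```text
t: 4.0
tool_pos: [0.623, 0.0943, 0.1492]
orientation: [0.023, -3.139, 0.001]
force: [0.5, -0.2, -0.1]
opening: 0.0451
gripper_force: 0.0
t 4.0 pos [0.623  0.0943 0.1492] d_tool [-0.0021  0.0041  0.0412] q [ 0.069  0.264  1.491 -0.     1.39  -1.517] F [ 0.5 -0.2 -0.1] op 0.0451
toolx [-1.    -0.015  0.003] tooly [-0.015  1.    -0.   ] toolz [-2.7e-03 -4.0e-04 -1.0e+00]
```

View pics/cap1c.png

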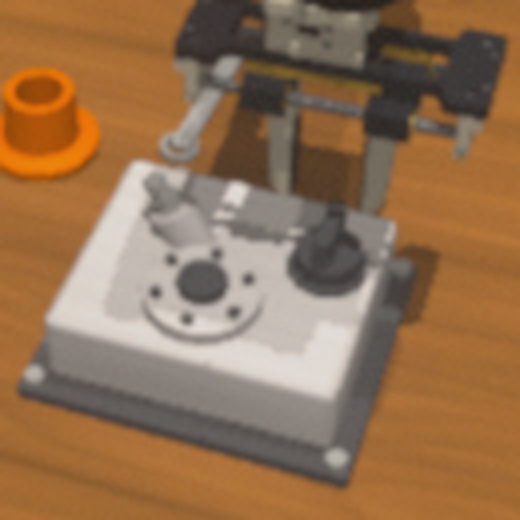

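The fingers straddle the bar from above: tips at crop (285,195)/(375,213), bar top at (335,215). The tool sits about 4 mm short in y, which matches the measurement. I'll descend to tips just above the disc and grip.

To row units: 0.011 m is 0.22, 0.01 m is 0.2.

```bash
python3 -m inch '[[[0.045, -0.04, 0.08, 0.2, 0], [0.045, 0, 0, 0.22, 0], [0.045, 0, 0, 0.2, 0], [0.045, 0, 0, 0.2, 0], [0.045, 0, 0, 0, 0], [0.0, 0, 0, 0, 0], [0.0, 0, 0, 0, 0], [0.0, 0, 0, 0, 0], [0.0, 0, 0, 0, 0], [0.0, 0, 0, 0, 0]]]' 25
python3 -c "
from h import *
to([.625,.0985,.108])"
```

```text
t: 5.05
tool_pos: [0.6265, 0.0985, 0.1102]
orientation: [-0.022, 3.141, -0.002]
force: [-1.1, -1.7, 2.0]
opening: 0.0117
gripper_force: 25.0
t 5.05 pos [0.6265 0.0985 0.1102] d_tool [0.0015 0.0001 0.0022] q [ 7.600e-02  3.050e-01  1.515e+00 -1.000e-03  1.320e+00 -1.509e+00] F [-1.1 -1.7  2. ] op 0.0117
toolx [-1.    -0.014 -0.001] tooly [-0.014  1.    -0.001] toolz [ 9.0e-04 -1.3e-03 -1.0e+00]
```

To row units: 0.003 m is 0.06, 0.002 m is 0.04.

```bash
python3 -m inch '[[[0.0, 0, 0, 0.06, 0], [0.0, 0, 0, 0.06, 0], [0.0, 0, 0, 0.04, 0], [0.0, 0, 0, 0, 0], [0, 0, 0, 0, 0]]]' 35
```

```text
t: 5.55
tool_pos: [0.6268, 0.0986, 0.104]
orientation: [-0.022, 3.14, -0.001]
force: [-7.7, -6.6, 17.4]
opening: 0.012
gripper_force: 35.0
```

To row units: 0.1 rad / 6.2832 = 0.0159.

```bash
python3 -m inch '[[[0, 0, 0, 0, 0.0159], [0, 0, 0, 0, 0.0159], [0, 0, 0, 0, 0.0159], [0, 0, 0, 0, 0.0159], [0, 0, 0, 0, 0.0159], [0, 0, 0, 0, 0.0159], [0, 0, 0, 0, 0]]]'
python3 -c "
from h import *
to([.625,.0985,.104])"
```

```text
t: 6.25
tool_pos: [0.6265, 0.0974, 0.104]
orientation: [0.913, 3.004, -0.004]
force: [-9.2, -10.7, 19.6]
opening: 0.0117
gripper_force: 35.0
t 6.25 pos [0.6265 0.0974 0.104 ] d_tool [ 0.0019  0.0001 -0.    ] q [ 0.075  0.311  1.52  -0.003  1.31  -0.905] F [ -9.2 -10.7  19.6] op 0.0117
toolx [-0.831  0.556 -0.002] tooly [ 0.556  0.831 -0.002] toolz [ 8.0e-04 -2.6e-03 -1.0e+00]
```

To row units: -0.001 m is -0.02, 0.1 rad / 6.2832 = 0.0159.

```bash
python3 -m inch '[[[0, 0, -0.02, 0, 0.0159], [0, 0, 0, 0, 0.0159], [0, 0, 0, 0, 0.0159], [0, 0, 0, 0, 0.0159], [0, 0, 0, 0, 0.0159], [0, 0, 0, 0, 0.0159], [0, 0, 0, 0, 0.0159], [0, 0, 0, 0, 0.008], [0, 0, 0, 0, 0]]]'
python3 -c "
from h import *
to([.625,.0985,.104]);print(tool()[0]['wrist_torque'])"
```

```text
t: 7.15
tool_pos: [0.6253, 0.0964, 0.104]
orientation: [1.947, 2.464, -0.004]
force: [-12.6, -10.7, 21.8]
opening: 0.0117
gripper_force: 35.4
t 7.15 pos [0.6253 0.0964 0.104 ] d_tool [ 0.0021  0.0002 -0.0001] q [ 0.074  0.309  1.523 -0.003  1.311 -0.159] F [-12.6 -10.7  21.8] op 0.0117
toolx [-0.231  0.973 -0.003] tooly [ 0.973  0.231 -0.001] toolz [-6.0e-04 -3.1e-03 -1.0e+00]
[-2.16123575  2.40796961  0.38329158]
```

To row units: -0.04 m is -0.8, -0.03 m is -0.6.

```bash
python3 -m inch '[[[0, 0, 0, -0.06, 0], [0, 0, 0, -0.06, 0], [0, 0, 0, -0.04, 0], [0, 0, 0, 0, 0], [0.05, 0, 0, 0, 0], [0.05, 0, 0, 0, 0], [0.05, 0, 0, -0.4, 0], [0.05, 0, 0, -0.6, 0], [0.05, 0, 0, -0.8, 0], [0.05, 0, 0, -0.6, 0], [0.05, 0, 0, 0, 0]]]' 15
python3 - <<'E'
from h import *
c=snap('top','cap2.png');W=cloud(c);z=W[...,2]
m=np.zeros(z.shape,bool);m[148:180,186:214]=1
p=W[m&(z>.1)&(z<.125)];print(len(p),p.mean(0),np.median(p[:,2]),cv2.minAreaRect(p[:,:2].astype('f4')*1000))
c=snap('scene');W=cloud(c);z=W[...,2]
m=np.zeros(z.shape,bool);m[196:226,290:315]=1
p=W[m&(z>.1)&(z<.125)];print(len(p),p.mean(0),np.median(p[:,2]),cv2.minAreaRect(p[:,:2].astype('f4')*1000))
q=W[m&(z>.083)&(z<.096)];print(np.median(q[:,2]))
to([.547,-.303,.2])
E
```

```text
t: 8.25
tool_pos: [0.6285, 0.0992, 0.236]
orientation: [1.941, 2.462, 0.011]
force: [-0.1, 0.1, 0.6]
opening: 0.0498
gripper_force: 0.0
35 [0.62774742 0.08288572 0.11291934] 0.11445344738374416 ((628.4089965820312, 83.31321716308594), (11.887300491333008, 11.314558029174805), 16.56470489501953)
103 [0.62749303 0.09795074 0.10905716] 0.11063343762935647 ((625.1849975585938, 98.71613311767578), (15.018730163574219, 42.3901481628418), 14.918615341186523)
0.08858275614143832
t 8.35 pos [0.6262 0.0989 0.2304] d_tool [-0.3723 -0.1708  0.03  ] q [ 7.500e-02  2.200e-01  1.392e+00  1.000e-03  1.527e+00 -1.600e-01] F [-0.1 -0.4  0.1] op 0.05
toolx [-0.233  0.972  0.   ] tooly [0.972 0.233 0.002] toolz [ 2.1e-03  7.0e-04 -1.0e+00]
```

The cap is open and popped up: bar at 104.9° (turned ≈1.32 rad), heights the same as before. Next, the gun.

To row units: -0.04 m is -0.8, -0.008 m is -0.16, 0.118 rad / 6.2832 = 0.0188.

```bash
python3 -m inch '[[[0.06, 0, 0, 0, 0.0188], [0.06, 0, 0, 0, 0.0188], [0.06, -0.6, -0.12, 0, 0], [0.06, -0.8, -0.16, 0, 0], [0.06, -0.8, -0.16, 0, 0], [0.06, -0.8, -0.16, 0, 0], [0.06, -0.8, -0.16, 0, 0], [0.06, -0.8, -0.16, 0, 0], [0.06, -0.8, -0.16, 0, 0], [0.06, -0.8, -0.16, 0, 0], [0.06, -0.8, -0.16, 0, 0], [0.06, -0.6, -0.12, 0, 0], [0.06, -0.4, -0.06, 0, 0], [0.06, 0, 0, 0, 0]]]' 15
python3 -c "
from h import *
to([.547,-.3035,.093])"
```

```text
t: 9.75
tool_pos: [0.545, -0.3033, 0.2277]
orientation: [-2.224, -2.216, 0.001]
force: [0.1, 0.7, -0.5]
opening: 0.06
gripper_force: 0.0
t 9.75 pos [ 0.545  -0.3033  0.2277] d_tool [-0.0004  0.0023  0.1346] q [-0.59   0.199  1.421 -0.     1.524 -0.586] F [ 0.1  0.7 -0.5] op 0.06
toolx [0.004 1.    0.001] tooly [ 1.    -0.004 -0.002] toolz [-0.0023  0.0012 -1.    ]
```

To row units: 0.03 m is 0.6, 0.025 m is 0.5.

```bash
python3 -m inch '[[[0.06, 0, 0.04, 0.4, 0], [0.06, 0, 0, 0.6, 0], [0.06, 0, 0, 0.6, 0], [0.06, 0, 0, 0.5, 0], [0.06, 0, 0, 0.4, 0], [0.06, 0, 0, 0.18, 0], [0.06, 0, 0, 0, 0], [0.0, 0, 0, 0, 0], [0.0, 0, 0, 0, 0], [0.0, 0, 0, 0, 0], [0, 0, 0, 0, 0], [0, 0, 0, 0, 0]]]' 20
python3 -c "
from h import *
to([.547,-.3035,.093])"
```

```text
t: 10.95
tool_pos: [0.5483, -0.302, 0.0967]
orientation: [2.222, 2.219, -0.0]
force: [-3.8, 2.0, 5.8]
opening: 0.0319
gripper_force: 20.0
t 10.95 pos [ 0.5483 -0.302   0.0967] d_tool [-0.0015 -0.0013  0.0037] q [-0.585  0.297  1.551 -0.     1.292 -0.584] F [-3.8  2.   5.8] op 0.0319
toolx [ 0.001  1.    -0.001] tooly [ 1.    -0.001  0.001] toolz [ 7.e-04 -8.e-04 -1.e+00]
```

Gripped at gun z≈80 mm. I lift 19 mm, leaving 15 mm of nose in the cup, then swing −y so the rim tips the gun between the pads.

To row units: -0.01 m is -0.2, -0.009 m is -0.18.

```bash
python3 -m inch '[[[0, 0, 0, -0.18, 0], [0, 0, 0, -0.2, 0], [0, 0, 0, 0, 0], [0, 0, 0, 0, 0]]]' 20
python3 -m inch '[[[0, -0.1, 0, 0, 0], [0, -0.1, 0, 0, 0], [0, -0.1, 0, 0, 0], [0, 0, 0, 0, 0]]]' 15
python3 -c "
from h import *
to([.547,-.3035,.093]);print(tool()[0]['wrist_torque'])"
```

```text
t: 11.35
tool_pos: [0.5485, -0.3017, 0.1152]
orientation: [2.222, 2.22, 0.0]
force: [-0.6, -0.5, -3.4]
opening: 0.032
gripper_force: 20.0
t: 11.75
tool_pos: [0.5476, -0.317, 0.114]
orientation: [-2.222, -2.219, 0.001]
force: [-2.9, 3.0, -2.2]
opening: 0.0318
gripper_force: 15.0
t 11.75 pos [ 0.5476 -0.317   0.114 ] d_tool [ 0.0135 -0.0006  0.021 ] q [-0.606  0.3    1.515 -0.     1.328 -0.604] F [-2.9  3.  -2.2] op 0.0318
toolx [0.002 1.    0.001] tooly [ 1.    -0.002 -0.001] toolz [-1.2e-03  7.0e-04 -1.0e+00]
[0.44201044 0.34239722 0.02169679]
```

To row units: -0.005 m is -0.1, 0.001 m is 0.02.

```bash
python3 -m inch '[[[0, -0.1, 0, 0, 0], [0, -0.1, 0, 0, 0], [0, -0.1, 0, 0, 0], [0, -0.1, 0, 0, 0], [0, -0.1, 0, 0.02, 0], [0, 0, 0, 0, 0]]]' 15
python3 - <<'E'
from h import *
to([.547,-.3035,.093])
c=snap('scene','tilt1.png');np.savez('tilt1.npz',**c)
im=c['image'][110:220,130:240]
cv2.imwrite('pics/tilt1c.png',cv2.resize(im[:,:,::-1],None,fx=5,fy=5,interpolation=cv2.INTER_CUBIC))
E
```

```text
t: 12.35
tool_pos: [0.548, -0.3425, 0.1134]
orientation: [2.223, 2.219, -0.001]
force: [-2.0, 1.9, -3.4]
opening: 0.0314
gripper_force: 15.0
t 12.35 pos [ 0.548  -0.3425  0.1134] d_tool [ 0.039  -0.001   0.0204] q [-0.638  0.333  1.475 -0.     1.333 -0.636] F [-2.   1.9 -3.4] op 0.0314
toolx [ 0.002  1.    -0.   ] tooly [ 1.    -0.002 -0.   ] toolz [-1.e-04 -5.e-04 -1.e+00]
```

View pics/tilt1c.png

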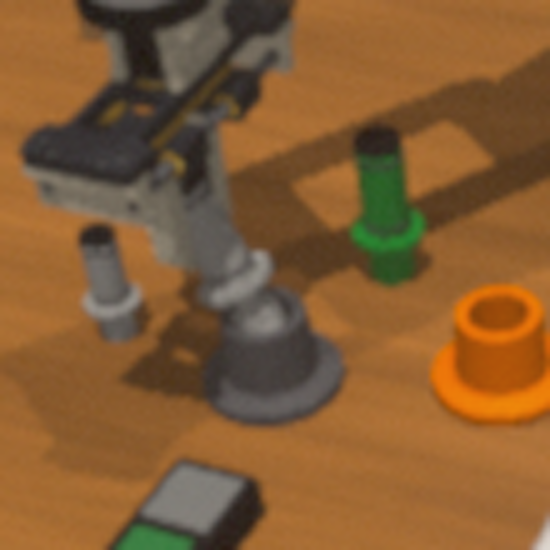

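The gun leans with its nose at the cup rim (tilt crop: collar (240,280), nose (265,315)). I firm the grip, lift it out and carry it to a hover on the nipple axis.

To row units: -0.03 m is -0.6, -0.02 m is -0.4.

```bash
python3 -m inch '[[[0, 0, 0, 0, 0], [0, 0, 0, 0, 0], [0, 0, 0, -0.2, 0], [0, 0, 0, -0.4, 0], [0, 0, 0, -0.6, 0], [0, 0, 0, -0.6, 0], [0, 0, 0, -0.2, 0], [0, 0.4, 0.12, 0, 0], [0, 0.6, 0.18, 0, 0], [0, 0.6, 0.18, 0, 0], [0, 0.6, 0.18, 0, 0], [0, 0.6, 0.18, 0, 0], [0, 0.6, 0.18, 0, 0], [0, 0.6, 0.18, 0, 0], [0, 0.6, 0.18, 0, 0], [0, 0.4, 0.12, 0, 0], [0, 0.3, 0, 0, 0], [0, 0, 0, 0, 0], [0, 0, 0, 0, 0]]]' 55
cat > fit.py <<'E'
from h import *
from scipy.optimize import least_squares
PROF=np.array([[0,0],[15,0],[15,34],[25,34],[25,41],[16,41],[16,112],[0,112]])/1000
def sdf(r,z):
    P=np.stack([r,z],-1)[:,None]; a=PROF[:-1];b=PROF[1:];ab=b-a
    t=np.clip(((P-a)*ab).sum(-1)/(ab**2).sum(-1),0,1)
    return np.linalg.norm(P-a-t[...,None]*ab,axis=-1).min(1)
def model(x,P):
    a=Ro.from_rotvec([x[3],0,0])*Ro.from_rotvec([0,x[4],0]); q=a.inv().apply(P-x[:3])
    return np.hypot(q[:,0],q[:,1]),q[:,2]
def fit(cams,th0=np.pi/6,lever=.08):
    s,p,R=tool(); g=p-.005*R[:,2]
    x0=np.r_[g-lever*np.array([0,-np.sin(th0),np.cos(th0)]),th0,0]
    out={}
    for tag,Ws in [('scene',cams[:1]),('top',cams[1:]),('both',cams)]:
        x=x0
        for tol in(.012,.006,.004):
            P=[]
            for W in Ws:
                Q=W.reshape(-1,3); r,z=model(x,Q)
                Q=Q[(r<.04)&(z>-.01)&(z<.12)]; d=Q-g
                Q=Q[(Q[:,2]<g[2]-.022)|(abs(d[:,0])<.011)&(Q[:,2]<g[2]+.03)]
                r,z=model(x,Q); P.append(Q[sdf(r,z)<tol])
            P=np.vstack(P)
            if len(P)<40: break
            f=lambda x:np.r_[sdf(*model(x,P))/.001,(x[0]-g[0])/.002,x[4]/.02]
            x=least_squares(f,x,loss='soft_l1',x_scale=[.01]*3+[.1]*2).x
        a=Ro.from_rotvec([x[3],0,0]).apply(Ro.from_rotvec([0,x[4],0]).apply([0,0,1]))
        lam=(g-x[:3])@a
        print(tag,len(P),'mouth',x[:3].round(4),'lean deg',np.degrees(x[3]).round(2),'xlean',np.degrees(x[4]).round(2),'grip at',lam.round(4),'off',(g-x[:3]-lam*a).round(4),'rms mm',(1e3*np.sqrt(np.mean(sdf(*model(x,P))**2))).round(2))
    return x
E
python3 - <<'E'
from fit import *
cs=[snap('scene','hov.png'),snap('top','hovt.png')]
for c,n in zip(cs,'st'): np.savez('hov'+n,**c)
to([.624,-.0775,.201]); fit([cloud(c) for c in cs])
a=cs[0]['image'][120:270,200:330];b=cs[1]['image'][90:240,180:310]
cv2.imwrite('pics/hovc.png',cv2.resize(np.hstack([a,b])[:,:,::-1],None,fx=3,fy=3,interpolation=cv2.INTER_CUBIC))
E
```

```text
t: 14.3
tool_pos: [0.6232, -0.077, 0.2135]
orientation: [2.222, 2.22, -0.001]
force: [-0.5, -0.6, -3.1]
opening: 0.0313
gripper_force: 55.0
t 14.4 pos [ 0.6232 -0.0778  0.2136] d_tool [0.0003 0.0008 0.0126] q [-2.050e-01  2.140e-01  1.429e+00 -1.000e-03  1.498e+00 -2.030e-01] F [-0.2  0.2 -3.5] op 0.0317
toolx [ 0.002  1.    -0.001] tooly [ 1.    -0.002  0.   ] toolz [ 0.e+00 -5.e-04 -1.e+00]
scene 331 mouth [ 0.6227 -0.0403  0.1439] lean deg 23.21 xlean -0.26 grip at 0.0835 off [ 0.0009 -0.0046 -0.002 ] rms mm 1.2
top 31 mouth [ 0.6232 -0.0377  0.1494] lean deg 30.0 xlean 0.0 grip at 0.08 off [0. 0. 0.] rms mm 2.19
both 360 mouth [ 0.6226 -0.0395  0.1443] lean deg 23.83 xlean -0.17 grip at 0.0834 off [ 0.0009 -0.0046 -0.002 ] rms mm 1.3
```

View pics/hovc.png

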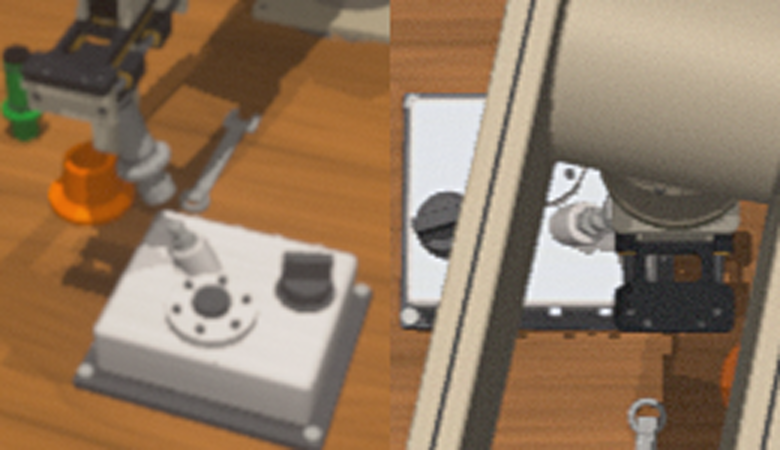

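The gun leans about 23.5°; 30° is needed. The bore is loose enough (19.6 against 16 mm) to take the head at that error, and the head can then serve as the lever for the rest. I fit the nipple the same way.

```bash
cat > nip.py <<'E'
import fit; from fit import *
N=np.array([[0,0],[8,0],[8,-8],[5.5,-8],[5.5,-16],[11.5,-16],[11.5,-26],[17,-26],[17,-50]])/1000
fit.PROF=N
for tag in('scene','top'):
    c=dict(np.load(tag+'0.npz')); Q=cloud(c).reshape(-1,3)
    x=np.array([.6245,-.026,.115,np.pi/6,0])
    for tol in(.006,.004,.003):
        r,z=model(x,Q); P=Q[(r<.03)&(z>-.05)&(z<.01)&(Q[:,2]>.076)&(Q[:,2]<.13)]; P=P[sdf(*model(x,P))<tol]
        x=least_squares(lambda x:np.r_[sdf(*model(x,P))/.001,(x[4])/.02],x,loss='soft_l1',x_scale=[.01]*3+[.1]*2).x
    print(tag,len(P),x[:3].round(4),np.degrees(x[3:]).round(2),'rms',1e3*np.sqrt(np.mean(sdf(*model(x,P))**2)))
E
python3 nip.py
```

```text
scene 20 [ 0.6295 -0.0327  0.1105] [16.58  0.17] rms 1.2244524714829963
top 34 [ 0.6301 -0.0196  0.1183] [24.49 -0.19] rms 1.0603112539163548
```

```bash
sed -i 's/(.006,.004,.003)/(.015,.01,.007,.005,.005)/; s/Q\[:,2\]>.076/Q[:,2]>.078/; s#(x\[4\])/.02#x[4]/.02,(x[3]-np.pi/6)/.01#' nip.py; sed -i 's/-.050/-.05/' nip.py; python3 nip.py
python3 - <<'E'
from h import *
for n in('scene','top'):
    c=dict(np.load(n+'0.npz'));W=cloud(c)
    e=Ro.from_rotvec([np.pi/6,0,0])
    q=e.inv().apply(W.reshape(-1,3)-[.6245,-.026,.115])
    m=(np.hypot(q[:,0],q[:,1])<.03)&(q[:,2]>-.05)&(q[:,2]<.012)&(W.reshape(-1,3)[:,2]>.08)
    q=q[m]*1e3
    for lo in range(-40,8,4):
        k=q[(q[:,2]>=lo)&(q[:,2]<lo+4)]
        if len(k)>1: print(n,lo,len(k),'x',k[:,0].min().round(1),k[:,0].max().round(1),'y',k[:,1].min().round(1),k[:,1].max().round(1))
E
```

```text
scene 27 [ 0.6298 -0.0317  0.1076] [29.84  0.55] rms 2.3952664497863574
top 76 [ 0.6279 -0.0112  0.1089] [ 29.99 -85.25] rms 2.390087154655455
scene -40 14 x -11.2 15.9 y -0.5 15.4
scene -36 17 x -8.7 17.3 y -8.4 14.8
scene -32 18 x -10.8 17.5 y -11.0 14.9
scene -28 31 x -15.5 17.0 y -14.8 14.1
scene -24 10 x -5.2 8.7 y -13.2 13.0
scene -20 14 x -10.2 9.0 y -8.5 7.2
scene -16 13 x -6.8 9.0 y -8.7 7.9
scene -12 2 x 1.5 3.5 y 1.4 2.7
scene -8 9 x -1.5 6.8 y -8.9 6.9
scene -4 17 x -8.1 7.1 y -9.1 5.5
top -40 16 x -16.8 28.0 y 2.2 18.1
top -36 9 x -12.8 10.4 y 11.3 18.4
top -32 14 x -17.4 13.2 y -1.5 18.3
top -28 59 x -15.6 15.1 y -13.3 18.5
top -24 18 x -15.8 12.8 y -9.5 16.8
top -20 16 x -9.4 9.6 y -1.2 12.1
top -16 16 x -9.8 6.8 y -2.5 11.3
top -8 3 x -8.0 -1.5 y 1.6 7.2
top -4 14 x -8.6 5.1 y -0.0 10.0
top 0 23 x -6.8 5.1 y -4.5 8.3
```

```bash
python3 - <<'E'
import fit; from fit import *
def run(Q,x,lo=-.01,keep=lambda Q:np.ones(len(Q),bool)):
    for tol in(.012,.006,.004,.004):
        r,z=model(x,Q);P=Q[(r<.04)&(z>lo)&(z<.12)&keep(Q)];P=P[sdf(*model(x,P))<tol]
        x=least_squares(lambda x:np.r_[sdf(*model(x,P))/.001,x[4]/.02],x,loss='soft_l1',x_scale=[.01]*3+[.1]*2).x
    return len(P),x[:3].round(4),np.degrees(x[3:]).round(2),(1e3*np.sqrt(np.mean(sdf(*model(x,P))**2))).round(2)
for n in('scene','top'):
    Q=cloud(dict(np.load(n+'0.npz'))).reshape(-1,3)
    print(n,'upright',run(Q,np.array([.547,-.303,.022,.03,0]),.035))
Q=cloud(dict(np.load('hovs.npz'))).reshape(-1,3)
for zt in(.2,.19,.185):
  for th in(20,30): print(zt,th,run(Q,np.array([.6227,-.04,.144,np.radians(th),0]),-.01,lambda Q:Q[:,2]<zt))
E
```

```text
scene upright (317, array([ 0.5452, -0.3065,  0.0204]), array([0.16, 0.07]), np.float64(1.45))
top upright (410, array([ 0.5462, -0.3049,  0.0231]), array([0.14, 0.03]), np.float64(1.26))
0.2 20 (238, array([ 0.6225, -0.0403,  0.1439]), array([22.99,  0.21]), np.float64(1.2))
0.2 30 (238, array([ 0.6225, -0.0403,  0.1439]), array([22.99,  0.21]), np.float64(1.2))
0.19 20 (185, array([ 0.6226, -0.0404,  0.1438]), array([22.66, -0.04]), np.float64(1.19))
0.19 30 (185, array([ 0.6226, -0.0404,  0.1438]), array([22.66, -0.04]), np.float64(1.19))
0.185 20 (126, array([ 0.6227, -0.0402,  0.1436]), array([23.4, -0.4]), np.float64(1.23))
0.185 30 (126, array([ 0.6227, -0.0402,  0.1436]), array([23.4, -0.4]), np.float64(1.23))
```

Careful with the scale: shifts go in shares of 50 mm and turns go in shares of 2 pi rad. That gives: 0.01 m is 0.2, 0.007 m is 0.14.

```bash
python3 -m inch '[[[0, 0.1, 0.026, 0.2, 0], [0, 0.08, 0, 0.2, 0], [0, 0.04, 0, 0.14, 0], [0, 0, 0, 0, 0], [0, 0, 0, 0, 0]]]' 55
python3 - <<'E'
from fit import *
cs=[snap('scene'),snap('top')]
np.savez('pres',**cs[0])
to([.624,-.0775,.201]); fit([cloud(c) for c in cs],.4,.083)
a=cs[0]['image'][165:235,230:300]
cv2.imwrite('pics/pre.png',cv2.resize(a[:,:,::-1],None,fx=8,fy=8,interpolation=cv2.INTER_CUBIC))
E
```

```text
t: 14.9
tool_pos: [0.6244, -0.0655, 0.186]
orientation: [-2.222, -2.22, 0.001]
force: [-0.1, 0.5, -3.3]
opening: 0.0315
gripper_force: 55.0
t 15.0 pos [ 0.625  -0.0657  0.1871] d_tool [-0.0118 -0.001  -0.0139] q [-0.186  0.229  1.461 -0.     1.451 -0.185] F [-0.3 -0.3 -3.4] op 0.0312
toolx [ 0.001  1.    -0.   ] tooly [ 1.    -0.001  0.001] toolz [ 7.e-04 -2.e-04 -1.e+00]
scene 321 mouth [ 0.6238 -0.0284  0.1166] lean deg 23.32 xlean -0.14 grip at 0.0841 off [ 0.0014 -0.0041 -0.0017] rms mm 1.32
top 16 mouth [ 0.625  -0.0334  0.1156] lean deg 22.92 xlean 0.0 grip at 0.083 off [0. 0. 0.] rms mm 7.38
both 336 mouth [ 0.6238 -0.0279  0.1169] lean deg 23.71 xlean -0.08 grip at 0.084 off [ 0.0013 -0.0041 -0.0018] rms mm 1.38
```

View pics/pre.png

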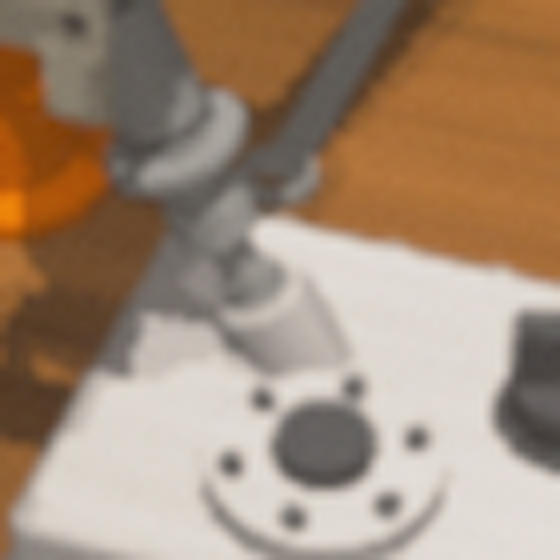

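To row units: 0.003 m is 0.06, 0.002 m is 0.04.

```bash
python3 -m inch '[[[0, 0.02, 0, 0.06, 0], [0, 0.02, 0, 0.04, 0], [0, 0.014, 0, 0.03, 0], [0, 0, 0, 0, 0]]]' 55
python3 -m inch '[[[0, 0.008, 0, 0.02, 0], [0, 0.006, 0, 0.01, 0], [0, 0, 0, 0, 0]]]' 55
python3 - <<'E'
from fit import *
cs=[snap('scene'),snap('top')]
to([.624,-.0775,.201]); fit([cloud(c) for c in cs],.4,.083)
E
```

```text
t: 15.4
tool_pos: [0.6245, -0.0628, 0.1798]
orientation: [-2.222, -2.22, 0.0]
force: [-0.8, 0.4, -3.9]
opening: 0.0315
gripper_force: 55.0
t: 15.7
tool_pos: [0.6247, -0.0622, 0.1786]
orientation: [-2.223, -2.22, 0.0]
force: [-0.1, 0.8, -2.7]
opening: 0.0313
gripper_force: 55.0
t 15.8 pos [ 0.6248 -0.0622  0.1787] d_tool [-0.0153 -0.0008 -0.0223] q [-0.181  0.234  1.471 -0.     1.437 -0.18 ] F [ 0.9  0.3 -2.9] op 0.0313
toolx [ 0.001  1.    -0.   ] tooly [ 1.    -0.001  0.   ] toolz [ 1.e-04 -0.e+00 -1.e+00]
scene 325 mouth [ 0.6239 -0.0252  0.1094] lean deg 23.41 xlean 0.14 grip at 0.0828 off [ 0.0007 -0.0041 -0.0018] rms mm 1.35
top 13 mouth [ 0.6248 -0.0299  0.1072] lean deg 22.92 xlean 0.0 grip at 0.083 off [0. 0. 0.] rms mm 8.01
both 332 mouth [ 0.6238 -0.0247  0.1097] lean deg 23.79 xlean 0.16 grip at 0.0829 off [ 0.0007 -0.004  -0.0018] rms mm 1.35
```

To row units: 0.001 m is 0.02, 0.0005 m is 0.01.

```bash
python3 -m inch '[[[0, 0.01, 0, 0.02, 0], [0, 0.01, 0, 0.02, 0], [0, 0, 0, 0, 0]]]' 55
python3 -m inch '[[[0, 0, 0, 0, 0], [0, -0.06, 0, 0.03, 0], [0, -0.06, 0, 0.03, 0], [0, -0.04, 0, 0.02, 0], [0, -0.04, 0, 0.02, 0], [0, 0, 0, 0, 0]]]' 18
python3 - <<'E'
from fit import *
cs=[snap('scene'),snap('top')]
to([.624,-.0775,.201]); fit([cloud(c) for c in cs],.45,.083)
E
```

```text
t: 16.1
tool_pos: [0.6246, -0.0611, 0.1764]
orientation: [-2.222, -2.22, 0.0]
force: [0.1, 0.6, -2.9]
opening: 0.031
gripper_force: 55.0
t: 16.7
tool_pos: [0.6245, -0.0714, 0.1713]
orientation: [-2.223, -2.22, 0.0]
force: [-0.0, 1.8, -3.0]
opening: 0.0316
gripper_force: 18.0
t 16.8 pos [ 0.6246 -0.0712  0.1714] d_tool [-0.0063 -0.0006 -0.0296] q [-0.195  0.241  1.476  0.     1.425 -0.194] F [ 0.3  3.1 -3.7] op 0.0316
toolx [0.001 1.    0.   ] tooly [ 1.    -0.001 -0.   ] toolz [-4.e-04  1.e-04 -1.e+00]
scene 314 mouth [ 0.6243 -0.0258  0.106 ] lean deg 28.79 xlean -0.42 grip at 0.0836 off [ 0.0009 -0.0051 -0.0028] rms mm 1.3
top 57 mouth [ 0.6224 -0.0016  0.1155] lean deg 6.2 xlean -3.92 grip at 0.0678 off [ 0.0068 -0.0623 -0.0063] rms mm 1.79
both 379 mouth [ 0.6239 -0.0242  0.107 ] lean deg 30.14 xlean -0.05 grip at 0.0836 off [ 0.0008 -0.005  -0.0029] rms mm 1.45
```

To row units: -0.0015 m is -0.03, 0.0008 m is 0.016.

```bash
python3 -m inch '[[[0, -0.03, 0, 0.016, 0], [0, 0, 0, 0, 0]]]' 18
python3 -m inch '[[[0, 0, 0, 0, 0], [0, 0, 0, 0, 0], [0, 0.026, 0, -0.014, 0], [0, 0, 0, 0, 0]]]' 60
python3 - <<'E'
from fit import *
cs=[snap('scene'),snap('top')]
to([.624,-.0775,.201]); fit([cloud(c) for c in cs],.5,.083)
E
```

```text
t: 17.0
tool_pos: [0.6246, -0.0727, 0.1706]
orientation: [-2.222, -2.22, 0.0]
force: [-2.0, 2.9, -2.1]
opening: 0.0315
gripper_force: 18.0
t: 17.4
tool_pos: [0.625, -0.0718, 0.1718]
orientation: [2.222, 2.219, -0.0]
force: [-0.9, 0.9, -2.8]
opening: 0.0314
gripper_force: 60.0
t 17.5 pos [ 0.6249 -0.0718  0.1718] d_tool [-0.0057 -0.0009 -0.0292] q [-1.960e-01  2.410e-01  1.475e+00 -1.000e-03  1.424e+00 -1.940e-01] F [-0.1 -0.1 -2.7] op 0.0311
toolx [ 0.001  1.    -0.001] tooly [ 1.    -0.001  0.001] toolz [ 6.e-04 -7.e-04 -1.e+00]
scene 311 mouth [ 0.6243 -0.0258  0.1067] lean deg 28.89 xlean 0.25 grip at 0.0836 off [ 0.0002 -0.0057 -0.0031] rms mm 1.35
top 77 mouth [ 0.6135 -0.0009  0.11  ] lean deg 9.25 xlean 12.36 grip at 0.0779 off [-0.0053 -0.0586 -0.0084] rms mm 2.22
both 381 mouth [ 0.624  -0.0243  0.1078] lean deg 30.15 xlean 0.4 grip at 0.0835 off [ 0.0003 -0.0056 -0.0032] rms mm 1.47
```

To row units: 0.0009 m is 0.018, 0.0005 m is 0.01.

```bash
for i in 1; do python3 -m inch '[[[0, 0.01, 0, 0.018, 0], [0, 0.01, 0, 0.018, 0], [0, 0, 0, 0, 0]]]' 60; done
python3 -m inch '[[[0, 0.01, 0, 0.018, 0], [0, 0.01, 0, 0.018, 0], [0, 0, 0, 0, 0]]]' 60
python3 -m inch '[[[0, 0.01, 0, 0.018, 0], [0, 0, 0, 0, 0]]]' 60
```

```text
t: 17.8
tool_pos: [0.6246, -0.0704, 0.1695]
orientation: [-2.223, -2.22, 0.0]
force: [0.4, 0.5, -3.1]
opening: 0.031
gripper_force: 60.0
t: 18.1
tool_pos: [0.6249, -0.07, 0.1687]
orientation: [2.222, 2.219, -0.0]
force: [-2.2, -3.5, 3.5]
opening: 0.0312
gripper_force: 60.0
t: 18.3
tool_pos: [0.6249, -0.0697, 0.1681]
orientation: [2.222, 2.219, -0.0]
force: [-4.1, -4.9, 5.3]
opening: 0.0313
gripper_force: 60.0
```

Seat contact is nearly pure axial (≈9.6 N along the nipple, lateral ≈0). I keep pressing and trim x slightly.

To row units: 0.0009 m is 0.018, -0.0007 m is -0.014.

```bash
python3 -m inch '[[[0, 0.01, -0.014, 0.018, 0], [0, 0.01, 0, 0.018, 0], [0, 0, 0, 0, 0]]]' 60
python3 -m inch '[[[0, 0.02, 0, 0.034, 0], [0, 0.02, 0, 0.034, 0], [0, 0, 0, 0, 0]]]' 60
python3 -m inch '[[[0, 0.02, 0, 0.034, 0], [0, 0, 0, 0, 0]]]' 60
```

```text
t: 18.6
tool_pos: [0.6248, -0.0693, 0.1674]
orientation: [2.221, 2.217, 0.0]
force: [-4.7, -6.3, 10.1]
opening: 0.0314
gripper_force: 60.0
t: 18.9
tool_pos: [0.6247, -0.0665, 0.1627]
orientation: [2.222, 2.218, 0.001]
force: [-0.8, -4.7, 4.1]
opening: 0.0312
gripper_force: 60.0
t: 19.1
tool_pos: [0.6247, -0.0655, 0.1609]
orientation: [2.222, 2.219, 0.001]
force: [-1.3, -5.4, 5.1]
opening: 0.0314
gripper_force: 60.0
```

To row units: 0.0007 m is 0.014, 0.0004 m is 0.008.

```bash
python3 -m inch '[[[0, 0.008, 0, 0.014, 0], [0, 0, 0, 0, 0], [0, 0, 0, 0, 0]]]' 60; python3 -m inch '[[[0, 0.008, 0, 0.014, 0], [0, 0, 0, 0, 0], [0, 0, 0, 0, 0]]]' 60
python3 - <<'E'
from fit import *
cs=[snap('scene','end.png'),snap('top')]
to([.624,-.0775,.201]); fit([cloud(c) for c in cs],.5,.083)
E
```

```text
t: 19.4
tool_pos: [0.6247, -0.0653, 0.1605]
orientation: [2.221, 2.218, 0.001]
force: [-1.4, -5.4, 5.4]
opening: 0.0312
gripper_force: 60.0
t: 19.7
tool_pos: [0.6248, -0.0653, 0.1604]
orientation: [2.221, 2.218, 0.0]
force: [-2.3, -7.6, 8.7]
opening: 0.0313
gripper_force: 60.0
t 19.8 pos [ 0.6248 -0.0653  0.1604] d_tool [-0.0123 -0.0007 -0.0406] q [-1.850e-01  2.450e-01  1.492e+00 -1.000e-03  1.402e+00 -1.830e-01] F [-2.9 -7.3  9.3] op 0.0311
toolx [ 0.002  1.    -0.002] tooly [ 1.    -0.002  0.002] toolz [ 0.0023 -0.0019 -1.    ]
scene 320 mouth [ 0.6242 -0.0194  0.0952] lean deg 28.74 xlean 0.23 grip at 0.0837 off [ 0.0003 -0.0057 -0.0031] rms mm 1.37
top 87 mouth [0.6231 0.0009 0.098 ] lean deg 2.05 xlean -0.47 grip at 0.0698 off [ 0.0023 -0.0637 -0.0023] rms mm 1.79
both 415 mouth [ 0.6246 -0.0166  0.0935] lean deg 29.76 xlean -0.43 grip at 0.0866 off [ 0.0009 -0.0057 -0.0032] rms mm 1.99
```

The tool has stopped while the axial force rose to about 14 N, so the coupler is at its hard limit and fully home. The pose is steady. One check of the scene before I hand in.

```bash
python3 -m inch '[[[0, 0, 0, 0, 0], [0, 0, 0, 0, 0], [0, 0, 0, 0, 0], [0, 0, 0, 0, 0]]]' 60
```

```text
t: 20.2
tool_pos: [0.6248, -0.0653, 0.1604]
orientation: [2.221, 2.218, 0.0]
force: [-2.8, -6.7, 8.8]
opening: 0.0314
gripper_force: 60.0
```

View pics/end.png

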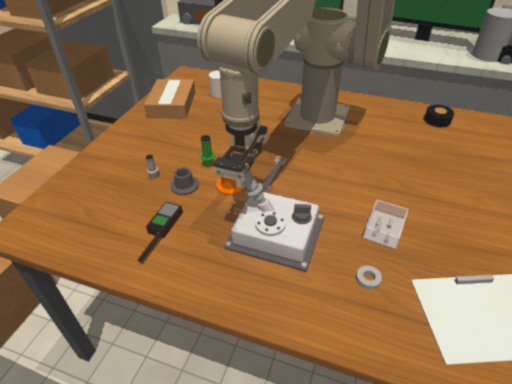

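The gun is seated on the nipple at (258,205), the cap bar is turned at (302,212), and the holder is empty at (184,182). The wrench (275,172), radio (160,230) and bearing (369,276) lie where they did at the start.

```bash
python3 -c "
from plant import robot
print(robot.close_job())"
```

```text
the job is handed in; nothing more can be done
None
```

Job handed in at about 20 s: the relief cap is open at its stop and popped up, the gun is held pressed fully home on the nipple (about 14 N along it, gun lean fitted at 29–30°), and the wrench, bearing and radio look unmoved in the last picture.

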